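Set out a bench mat for filling a PCR plate

TASK

Set out the bench mat for filling a plate: stand the aluminium cold block in the middle of the mat, its long side along the mat's long side, and seat the plate fully home on top of it, lined up with it, so that the plate's skirt drops over the block's raised field of wells. In line with the block, put the tube rack on the vortex mixer's side of it and the tip box on the pipette rest's side, each turned the same way as the block with a gap of about 3 cm to it, and stand the bottle straight behind the block (the side away from the robot), also about 3 cm from it. Keep all five upright throughout and leave the timer and the beaker where they stand.

Things in the scene. Friction and masses are not known exactly. Their poses are not given: they have to be found in the camera images.
- mat: flat white paper-covered bench mat with a thin grey border, 260 mm by 430 mm, lying flush on the bench with no step at its edge (things on it stand at bench height, z = 0). Fixed. Origin at its centre at bench height; its x axis (the 260 mm side) points away from the robot, its y axis along the 430 mm side. It lies turned up to about 6 degrees. The five things to be set out begin on the robot's side of it (some may stand on its near edge).
- cold_block: loose solid aluminium block, 66 mm (x) by 92 mm (y), its shoulder 25 mm high; in the middle of the shoulder rises a field 50 mm by 68 mm, 7 mm higher (top at 32 mm), with 48 dark wells (6 by 8). About 450 g. Origin at the centre of its underside, z up.
- plate: loose white 48-well plate (6 by 8 wells), 62 mm (x) by 81 mm (y), 16 mm high, about 30 to 52 g; flat deck with a skirt all round, walls 2 mm thick, open underneath: the opening is 58 mm by 77 mm and 14 mm deep. Seated, the skirt's lower edge rests on the cold block's shoulder, 25 mm above the block's underside, with 4 mm of play to each side of the field. Origin at the centre of its underside, z up.
- tube_rack: loose solid grey rack, 58 mm (x) by 96 mm (y) by 40 mm high, holding 15 short capped tubes (3 by 5) fixed in it, which stand up to 49 mm high; 120 to 210 g. Origin at the centre of its underside, z up.
- tip_box: loose white tip box without lid, 64 mm (x) by 90 mm (y), its side walls 50 mm high, with a slightly smaller grey deck on top (to 56 mm) and 48 small translucent pipette tips (6 by 8) standing up to 62 mm; 80 to 145 g. Origin at the centre of its underside, z up.
- bottle: loose round brown-glass reagent bottle with a blank label and black screw cap, 42 mm diameter over its straight body (at least up to 50 mm height), 88 mm high overall; 95 to 170 g. Origin at the centre of its underside, z up.
- vortex_mixer: fixed white bench vortex mixer with a black rubber cup on top, footprint 150 mm (x) by 115 mm (y), 136 mm high. It stands beyond one short end of the mat, sometimes the left one, sometimes the right. Origin at the centre of its underside.
- pipette_rest: fixed low grey pipette rest, 150 mm (x) by 125 mm (y), with three white pipettes lying side by side along x, about 255 mm long (from x = -130 mm to +126 mm), up to 73 mm high. It stands beyond the other short end of the mat. Origin at the centre of its underside.
- timer: small white bench timer lying flat, 45 mm by 65 mm by 20 mm, loose, near the far edge of the mat; not to be moved. Origin at the centre of its underside.
- beaker: empty glass beaker, 70 mm across, 90 mm high, loose, near the far edge of the mat; not to be moved. Origin at the centre of its underside.
Not all that is in view belongs to the job. What is shaped like the tube_rack but blue is not meant.

How it is judged:
By the outcome, as a careful person would: the job done as asked, in the order asked, and still so for the second after the job is handed in, with the robot touching nothing.
It also fails if it takes over 125 s, if anything falls off the work surface, if the arm or the gripper's body presses on something with over 40 N, if the wrist force passes 120 N, or if a joint passes its speed limit or range.

ROBOT

A 6-joint arm with a two-finger parallel gripper is mounted at the origin on the work surface. World frame = base frame: x ahead of the robot, y to its left, z up, the work surface at z = 0. Lengths are in mm, angles in rad, forces in N, time in s.
With the tool pointing down it reaches from about 275 to 775 mm from the base axis. Payload 14.6 kg.
Tool frame: the origin (TCP) lies at the very end of the fingers, on their centre line; the grasp point (between the pads) lies behind it (r.pinch_z is the x of the grasp point in the tool frame, in mm); x points along the fingers, y is the direction in which the jaws open and shut, and the axes are right-handed (so a half turn about x gives the same grasp; the last joint's range is limited). The gripper opens to 85 mm and grips with 20 to 120 N. Pads are 22 mm wide; open, the fingers measure 114 mm over their backs; the gripper's body (76 mm by 85 mm) begins 54 mm behind the grasp point. The pads swing forward as they close: fully open they stand 13 mm farther back than shut.
Start: joints at [-1.42, 0.263, -0.048, 1.259, 0, 1.415], TCP at [158.048, -500.649, 231.278] pointing down, gripper open.
Joint ranges: [-2.65, 2.65], [-0.89, 1.7], [-1.18, 1.37], [-2.13, 2.11], [-1.35, 1.29], [-3.14, 3.14]. Speed limits (rad/s): [1.89, 1.89, 2.57, 2.79, 3.14, 3.14].

INTERFACE

Orientations are given as a rotation vector (axis times angle).
In Python, from bench import r gives the robot as it stands. The module is installed in compiled form; this text tells all that it offers.
- The arm moves only by the tool carry_out, never from a script. Its argument "increments" is a list that holds one entry, the list of rows, each a list of 7 numbers: the closure, from -1 (fully open) to 1 (shut), then the shift along the tool's x, y, z in mm, then the turn, a rotation vector about the tool's x, y, z in rad. In form: [[[jaw, x, y, z, wx, wy, wz], ...]]. A call has 1 to 5 rows; each row is the pose to reach, as a shift and turn from the pose commanded when the call began, along the tool's axes at that moment; what a row does not reach only later rows make up. A row lasts 1/10 s, in which the tool goes at most 50 mm and 8.59 degrees, less where a joint would pass 70% of its speed; a pose out of reach is approached as far as the arm can. A call with a gripper value outside its range is refused whole. The fingers move at their own pace and stop on an object; "squeeze" is the grip in N (left out, the last holds). Time passes only in rows, so rows that repeat a pose let the fingers close. It gives the time, the measured TCP pose, the force and the opening at its end, in the units of the state.
- r.observe(): the state, without advancing time (a new reading comes with each control period).
- r.camera(name): name is "scene" or "top"; returns (picture, depth): 400x640x3 uint8, red, green, blue; 400x640 float32, mm along the optical axis (not along the pixel's ray), 0 where there is no reading.
- r.get_calibration(name): a dict with "fx", "fy", "cx", "cy" (pixels), "position" and "rotation" of the camera in the world. Camera axes: x right, y up, looking along -z (the intrinsics and any distortion apply to the point x, -y, -z); pixel columns grow to the right and rows downward; lengths in mm; the calibration is good to about 2 mm. A picture is of the moment at which its call begins. get_calibration takes no time and is no camera call.
- r.finish_job(): hands the job in, once; it reports no verdict.
The state is a dict: "clock": time; "qpos": joint angles; "qd": joint speeds; "joint_efforts": joint torques, N m; "ee_pos": TCP position; "eef_rot": TCP orientation; "ft_force": force on the tool from outside, world axes, zero at the start; "ft_torque": the same for the moment, N m; "gripper_width": finger opening in mm.
Only numpy, scipy, OpenCV 4.12 (cv2) and the standard library are available. Lean on these libraries where they do the work, as an engineer would, in place of code of your own. Each camera call takes 0.05 s, during which the arm holds its last target.

## Working session

There is one attempt and no reset: what is moved stays moved. The work goes in short steps, Python scripts to look and compute and a tool call to move; the robot and the scene stay as the last step left them, time stands still between calls to the robot, and variables do not carry over. Pictures are saved under pics/ and viewed, and the job is handed in when it is done.

Besides the shell and the picture viewer there is one more tool, called after "Emit:" by a JSON object that holds its "api" and its "payload". carry_out: Moves the arm, as the interface text tells. Its arguments: {"type":"object","properties":{"increments":{"type":"array","items":{"type":"array","items":{"type":"array","items":{"type":"number"}}}},"squeeze":{"type":"number"}},"required":["increments"]}

```bash
mkdir -p pics; python3 - <<'E'
from bench import r
import cv2,numpy as np
s=r.observe();print(s, r.pinch_z)
for n in("scene","top"):
    p,d=r.camera(n);cv2.imwrite(f"pics/{n}0.png",p[:,:,::-1]);np.savez(f"{n}0.npz",p=p,d=d);print(n,r.get_calibration(n))
E
```

```text
{'clock': 0.0, 'qpos': array([-1.42028069e+00,  2.63555444e-01, -4.89337980e-02,  1.25940956e+00,
       -1.04360035e-05,  1.41550253e+00]), 'qd': array([ 6.25525142e-04,  6.12778303e-04,  6.57337751e-04, -4.68820670e-04,
       -1.51835634e-06, -1.21548421e-03]), 'joint_efforts': array([ 3.55919248e-03, -6.37610865e+01,  3.84566188e+01,  1.35771665e-02,
       -8.72446488e-07,  3.03038848e-05]), 'ee_pos': array([ 158.01260583, -500.36744009,  230.80939614]), 'eef_rot': array([ 2.0571165 ,  0.31816592, -2.05713274]), 'ft_force': array([-0.11062101,  0.34230161, -0.24847636]), 'ft_torque': array([ 0.00205592, -0.09666434,  0.00913532]), 'gripper_width': 85.30127887966344} -18.700000000000003
scene {'fx': 413.47028743012027, 'fy': 413.47028743012027, 'cx': 320.97465361660136, 'cy': 197.3656295270717, 'position': array([1301.72428078,  520.16853769,  700.04499642]), 'rotation': array([0.52442084, 0.98761179, 1.93479114])}
top {'fx': 372.74660307323785, 'fy': 372.74660307323785, 'cx': 326.2082584090886, 'cy': 196.1048321157971, 'position': array([ 449.95181647,   21.20339608, 1051.6997505 ]), 'rotation': array([ 0.03978737, -0.06692177, -1.54032448])}
```

View pics/scene0.png

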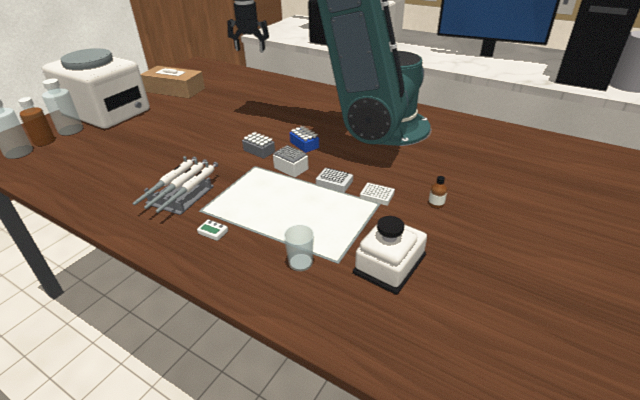

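View pics/top0.png

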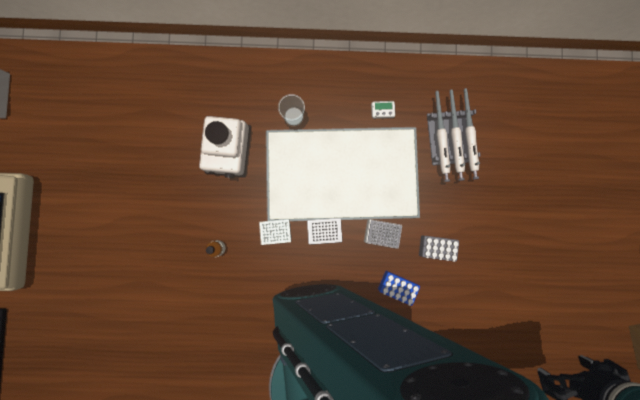

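```bash
cat > h.py <<'E'
import numpy as np,cv2
from bench import r
from scipy.spatial.transform import Rotation as R
def cal(n):
    c=r.get_calibration(n);return c,R.from_rotvec(c['rotation']).as_matrix()
def cloud(n,d):
    c,M=cal(n);v,u=np.mgrid[0:400,0:640]
    P=np.stack([(u-c['cx'])/c['fx']*d,-(v-c['cy'])/c['fy']*d,-d],-1)
    return P@M.T+c['position']
def ray(n,uv,z):
    c,M=cal(n);uv=np.atleast_2d(np.asarray(uv,float))
    D=np.stack([(uv[:,0]-c['cx'])/c['fx'],-(uv[:,1]-c['cy'])/c['fy'],-np.ones(len(uv))],-1)@M.T
    t=(z-c['position'][2])/D[:,2];return c['position']+t[:,None]*D
def proj(n,X):
    c,M=cal(n);q=(np.atleast_2d(X)-c['position'])@M
    return np.stack([c['cx']+c['fx']*q[:,0]/-q[:,2],c['cy']-c['fy']*q[:,1]/-q[:,2]],-1)
def shot(n,tag):
    p,d=r.camera(n);cv2.imwrite(f"pics/{n}{tag}.png",p[:,:,::-1]);np.savez(f"{n}{tag}.npz",p=p,d=d);return p,d
def load(n,tag):
    f=np.load(f"{n}{tag}.npz");return f['p'],f['d']
E
python3 - <<'E'
from h import *
p,d=load("top",0)
P=cloud("top",d);ok=d>0
b=np.zeros((400,640),bool);b[140:210,280:405]=1
print("mat z",np.median(P[b&ok][:,2]),P[b&ok][:,2].std())
cv2.imwrite("pics/crop.png",cv2.resize(p[200:310,200:470,::-1],None,fx=2.9,fy=2.9,interpolation=cv2.INTER_CUBIC))
h=P[...,2].copy();h[~ok]=0
zb=np.median(P[b&ok][:,2])
m=((h-zb)>8).astype(np.uint8);m[275:]=0 
n,l,st,c=cv2.connectedComponentsWithStats(m)
for i in range(1,n):
    if st[i,4]<40: continue
    Q=P[l==i];zz=np.percentile(Q[:,2],[10,50,90,99])-zb
    rr=cv2.minAreaRect(Q[:,:2].astype(np.float32))
    print(st[i],np.round(zz),np.round(rr[0]),np.round(rr[1]),round(rr[2],1))
# mat
hsv=cv2.cvtColor(p,cv2.COLOR_RGB2HSV)
mm=((hsv[...,1]<60)&(hsv[...,2]>120)&(np.abs(h-zb)<6)).astype(np.uint8)
mm=cv2.morphologyEx(mm,cv2.MORPH_OPEN,np.ones((3,3)))
n,l,st,c=cv2.connectedComponentsWithStats(mm)
i=1+np.argmax(st[1:,4]);print(st[i]);v,u=np.nonzero(l==i)
X=ray("top",np.stack([u,v],-1),0)
rr=cv2.minAreaRect(X[:,:2].astype(np.float32));print("mat",rr)
cv2.imwrite("pics/mm.png",(l==i)*255)
E
```

```text
mat z 1.059626516875369 1.9165956994411901
[  0  70   8  48 275] [10. 18. 27. 33.] [780. 914.] [ 11. 130.] 88.8
[ 428   89   53   93 2346] [19. 48. 55. 67.] [ 700. -348.] [254. 127.] 6.7
[279  95  26  32 483] [20. 61. 88. 91.] [747. 103.] [68. 66.] 2.1
[372 102  23  17 364] [13. 17. 20. 22.] [ 772. -150.] [45. 64.] 2.4
[ 200  117   51   62 2624] [ 46.  90. 131. 135.] [640. 284.] [114. 157.] 86.7
[   0  173   34  102 3022] [ 29.  56.  92. 102.] [426. 817.] [277.  66.] 12.2
[308 218  35  27 796] [22. 29. 33. 34.] [424.   6.] [66. 92.] 5.8
[260 220  31  25 667] [12. 15. 17. 19.] [417. 143.] [62. 81.] 7.0
[365 220  37  29 828] [48. 56. 62. 64.] [ 422. -153.] [90. 64.] 81.6
[420 236  39  26 807] [36. 40. 49. 51.] [ 386. -309.] [97. 58.] 84.1
[206 241  20  16 256] [29. 58. 86. 89.] [370. 299.] [41. 39.] 85.1
[  266   127   154    95 13828]
mat ((587.9768676757812, -39.31025695800781), (263.0141296386719, 431.9463806152344), 3.197085380554199)[ WARN:0@0.706] global loadsave.cpp:1063 imwrite_ Unsupported depth image for selected encoder is fallbacked to CV_8U.
```

View pics/crop.png

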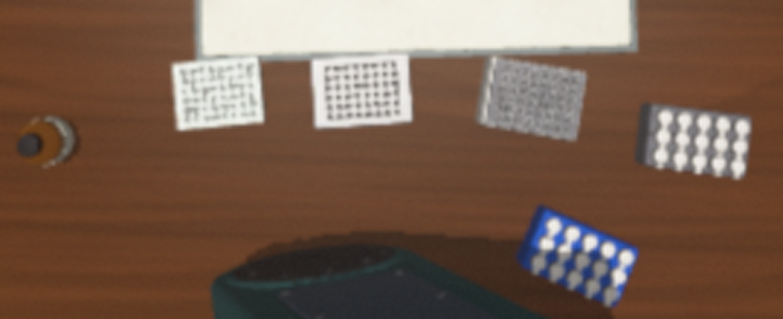

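```bash
cat > go.py <<'E'
import sys
from h import *
# go.py x y z jawyaw_deg : delta in tool frame
def delta(x,y,z,yaw):
    s=r.observe();M=R.from_rotvec(s['eef_rot']).as_matrix()
    a=np.degrees(np.arctan2(M[1,1],M[0,1]))
    dy=(yaw-a+90)%180-90
    ya=np.radians(a+dy);T=np.array([[0,np.cos(ya),0],[0,np.sin(ya),0],[-1,0,0]],float)
    T[:,2]=np.cross(T[:,0],T[:,1])
    sh=M.T@(np.array([x,y,z])-s['ee_pos']);w=R.from_matrix(M.T@T).as_rotvec()
    print("t",round(s['clock'],2),"pos",np.round(s['ee_pos'],1),"jaw",round(a,2),"tilt",np.round(M[:,0],4),"w",round(s['gripper_width'],1),"F",np.round(s['ft_force'],1),"q",np.round(s['qpos'],2))
    print("shift",np.round(sh,1),"turn",np.round(w,3))
if __name__=="__main__":
    v=list(map(float,sys.argv[1:]))
    for i in range(0,len(v),4):delta(*v[i:i+4])
E
python3 go.py 424 6 130 5.8
python3 - <<'E'
import numpy as np
c,s=np.cos(np.radians(3.2)),np.sin(np.radians(3.2))
for n,x,y in(("block",0,0),("rack",0,124),("tip",0,-121),("bottle",84,0)):print(n,588+c*x-s*y,-39.3+s*x+c*y)
E
```

```text
t 0.1 pos [ 158.  -500.4  230.9] jaw -72.48 tilt [-1.e-04  1.e-03 -1.e+00] w 85.4 F [-0.4 -0.4 -0.8] q [-1.42  0.26 -0.05  1.26  0.    1.42]
shift [ 101.3 -402.7 -406.1] turn [-1.366e+00 -1.000e-03  1.000e-03]
block 588.0 -39.3
rack 581.0781333808477 84.50665475856565
tip 594.7544021041729 -160.1113324660197
bottle 671.8690241912864 -34.61099358057424
```

Emit:
{"api": "carry_out", "payload": {"increments": [[[-1,60,-403,-406,-1.366,0,0],[-1,60,-403,-406,-1.366,0,0],[-1,60,-403,-406,-1.366,0,0],[-1,60,-403,-406,-1.366,0,0],[-1,60,-403,-406,-1.366,0,0]]], "squeeze": 60}}

```text
clock: 0.6
ee_pos: [273.9, -278.6, 204.9]
eef_rot: [1.574, 0.924, -1.574]
ft_force: [0.7, -0.8, 0.6]
gripper_width: 85.2
```

```bash
python3 go.py 424 6 130 5.8; python3 - <<'E'
from h import *
p,d=load("top",0)
l=(cv2.imread("pics/mm.png",0)>0)
# edge fits: far edge (rows), left/right/near via outermost pixels
res={}
def fit(uv):
    X=ray("top",uv,0)[:,:2].astype(np.float32);vx,vy,x0,y0=cv2.fitLine(X,cv2.DIST_HUBER,0,.01,.01).ravel();return vx,vy,x0,y0
us=np.arange(275,410);far=[(u,np.nonzero(l[:,u])[0].min()-.5) for u in us];near=[(u,np.nonzero(l[:,u])[0].max()+.5) for u in us]
vs=np.arange(135,212);L=[(np.nonzero(l[v])[0].min()-.5,v) for v in vs];Rt=[(np.nonzero(l[v])[0].max()+.5,v) for v in vs]
for n,e in(("far",far),("near",near),("L",L),("R",Rt)):
    f=fit(np.array(e,float));print(n,np.round(f[2:],1),round(np.degrees(np.arctan2(f[1],f[0])),2))
E
```

```text
t 0.6 pos [ 273.9 -278.6  204.9] jaw -29.19 tilt [ 0.e+00  1.e-04 -1.e+00] w 85.2 F [ 0.7 -0.8  0.6] q [-1.    0.04 -0.39  1.13  0.    1.08]
shift [  74.9   -7.7 -321.7] turn [-0.611 -0.     0.   ]
far [719.1 -35.6] -86.58
near [457.7 -42.6] -87.3
L [576.2 176.1] 3.35
R [ 596.3 -255.2] 3.08
```

Emit:
{"api": "carry_out", "payload": {"increments": [[[-1,75,-8,-322,-0.611,0,0],[-1,75,-8,-322,-0.611,0,0],[-1,75,-8,-322,-0.611,0,0],[-1,75,-8,-322,-0.611,0,0],[-1,75,-8,-322,-0.611,0,0]]]}}

```text
clock: 1.1
ee_pos: [388.6, -63.7, 148.1]
eef_rot: [1.134, 1.255, -1.134]
ft_force: [0.9, -1.1, 1.0]
gripper_width: 85.4
```

```bash
python3 go.py 424 6 60 5.8
```

```text
t 1.1 pos [388.6 -63.7 148.1] jaw 5.82 tilt [ 4.e-04 -2.e-04 -1.e+00] w 85.4 F [ 0.9 -1.1  1. ] q [-0.37  0.09 -0.51  0.97 -0.    1.1 ]
shift [ 88.1  42.2 -65.7] turn [ 0.  0. -0.]
```

Emit:
{"api": "carry_out", "payload": {"increments": [[[-1,30,42.2,-65.7,0,0,0],[-1,60,42.2,-65.7,0,0,0],[-1,88,42.2,-65.7,0,0,0],[-1,88,42.2,-65.7,0,0,0],[-1,88,42.2,-65.7,0,0,0]]]}}

```text
clock: 1.6
ee_pos: [423.6, 3.6, 61.0]
eef_rot: [1.138, 1.254, -1.139]
ft_force: [-0.4, -0.5, 0.0]
gripper_width: 85.4
```

```bash
python3 go.py 424 6 2 5.8;python3 - <<'E'
from h import *
p,d=shot("scene",1)
cv2.imwrite("pics/c1.png",cv2.resize(p[120:230,230:450,::-1],None,fx=3.6,fy=3.6,interpolation=cv2.INTER_CUBIC))
E
```

```text
t 1.6 pos [423.6   3.6  61. ] jaw 5.5 tilt [-1.2e-03  1.0e-04 -1.0e+00] w 85.4 F [-0.4 -0.5  0. ] q [-0.18  0.23 -0.61  0.74 -0.    1.29]
shift [59.   0.7 -2.3] turn [-0.005 -0.     0.001]
```

View pics/c1.png

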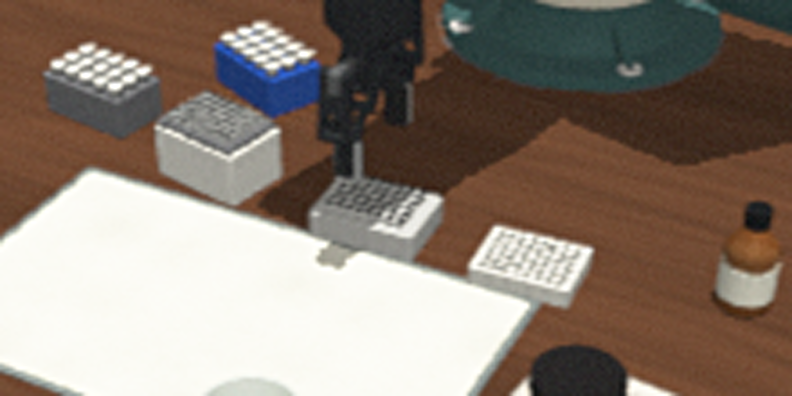

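Emit:
{"api": "carry_out", "payload": {"increments": [[[-1,40,0.7,-1.5,0,0,0],[-1,56,0.7,-1.5,0,0,0],[-1,59,0.7,-1.5,0,0,0],[0,59,0.7,-1.5,0,0,0],[0.3,59,0.7,-1.5,0,0,0]]]}}

```text
clock: 2.15
ee_pos: [425.3, 4.8, 3.2]
eef_rot: [1.139, 1.251, -1.138]
ft_force: [0.2, -1.8, 8.5]
gripper_width: 64.3
```

Emit:
{"api": "carry_out", "payload": {"increments": [[[1,0,0,0,0,0,0],[1,0,0,0,0,0,0],[1,0,0,0,0,0,0],[1,0,0,0,0,0,0],[1,0,0,0,0,0,0]]]}}

```text
clock: 2.65
ee_pos: [425.4, 4.8, 3.2]
eef_rot: [1.139, 1.25, -1.137]
ft_force: [-2.4, -0.3, 8.6]
gripper_width: 64.5
```

```bash
python3 go.py 424 6 2 5.8 588.4 -39.4 120 3.2
```

```text
t 2.65 pos [425.4   4.8   3.2] jaw 5.47 tilt [ 0.0023 -0.001  -1.    ] w 64.5 F [-2.4 -0.3  8.6] q [-0.18  0.31 -0.7   0.56 -0.    1.29]
shift [ 1.2 -1.2 -1.3] turn [-0.006  0.001 -0.002]
t 2.65 pos [425.4   4.8   3.2] jaw 5.47 tilt [ 0.0023 -0.001  -1.    ] w 64.5 F [-2.4 -0.3  8.6] q [-0.18  0.31 -0.7   0.56 -0.    1.29]
shift [-116.3  158.3   59.7] turn [ 0.04   0.001 -0.002]
```

Emit:
{"api": "carry_out", "payload": {"increments": [[[1,-30,0,0,0,0,0],[1,-70,0,0,0,0,0],[1,-70,80,30,0.04,0,0],[1,-70,158,59.7,0.04,0,0],[1,-70,158,59.7,0.04,0,0]]]}}

```text
clock: 3.15
ee_pos: [571.4, -34.7, 73.7]
eef_rot: [1.169, 1.232, -1.166]
ft_force: [0.7, 1.2, -3.7]
gripper_width: 64.4
```

```bash
python3 go.py 588.4 -40.6 10 3.2
```

```text
t 3.15 pos [571.4 -34.7  73.7] jaw 3.19 tilt [ 2.8e-03 -6.0e-04 -1.0e+00] w 64.4 F [ 0.7  1.2 -3.7] q [-0.2   0.43 -0.24  0.9   0.    1.31]
shift [63.8 16.5  6.7] turn [-0.     0.001 -0.003]
```

Emit:
{"api": "carry_out", "payload": {"increments": [[[1,0,0,0,0,0,0],[1,0,0,0,0,0,0],[1,20,0,0,0,0,0],[1,40,0,0,0,0,0],[1,40,0,0,0,0,0]]]}}

```text
clock: 3.65
ee_pos: [566.9, -33.5, 30.5]
eef_rot: [1.167, 1.238, -1.17]
ft_force: [0.1, 0.9, -3.3]
gripper_width: 64.4
```

```bash
python3 go.py 588.4 -40.6 3.5 3.2; python3 - <<'E'
from h import *
p,d=shot("scene",2)
cv2.imwrite("pics/c2.png",cv2.resize(p[120:260,180:400,::-1],None,fx=3.6,fy=3.6,interpolation=cv2.INTER_CUBIC))
E
```

```text
t 3.65 pos [566.9 -33.5  30.5] jaw 3.21 tilt [-3.5e-03  7.0e-04 -1.0e+00] w 64.4 F [ 0.1  0.9 -3.3] q [-0.2   0.47 -0.3   0.8   0.    1.31]
shift [26.9 21.2  8.3] turn [ 0.    -0.001  0.003]
```

View pics/c2.png

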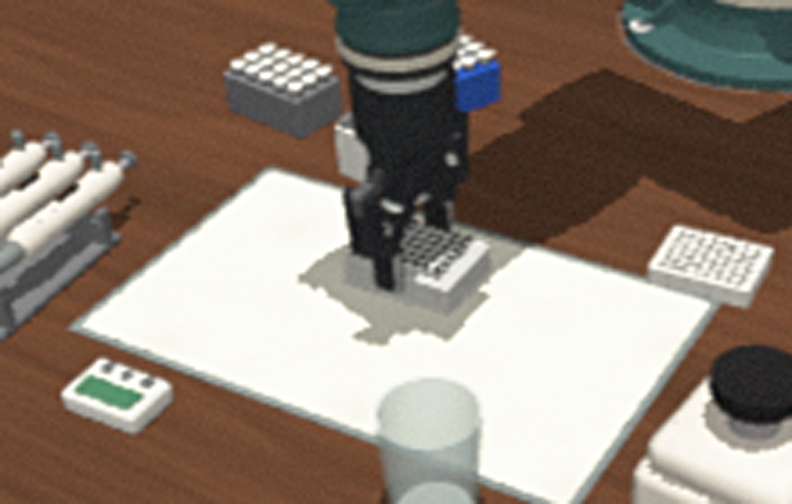

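Emit:
{"api": "carry_out", "payload": {"increments": [[[1,0,21.2,8.3,0,0,0],[1,10,21.2,8.3,0,0,0],[1,20,21.2,8.3,0,0,0],[1,24,21.2,8.3,0,0,0],[1,24,21.2,8.3,0,0,0]]]}}

```text
clock: 4.2
ee_pos: [589.9, -40.8, 7.2]
eef_rot: [1.167, 1.236, -1.169]
ft_force: [-0.7, -0.3, -4.0]
gripper_width: 64.2
```

```bash
python3 go.py 588.4 -40.6 3.2 3.2
```

```text
t 4.2 pos [589.9 -40.8   7.2] jaw 3.21 tilt [-1.4e-03  3.0e-04 -1.0e+00] w 64.2 F [-0.7 -0.3 -4. ] q [-0.21  0.53 -0.27  0.77 -0.    1.31]
shift [ 4.  -1.5 -0.3] turn [ 0.    -0.     0.001]
```

Emit:
{"api": "carry_out", "payload": {"increments": [[[1,2,-1.5,0,0,0,0],[1,4,-1.5,0,0,0,0],[1,4,-1.5,0,0,0,0],[1,4,-1.5,0,0,0,0]]]}}

```text
clock: 4.6
ee_pos: [589.4, -41.2, 3.6]
eef_rot: [1.168, 1.235, -1.168]
ft_force: [-0.2, 0.6, -4.7]
gripper_width: 64.4
```

```bash
python3 go.py 588.4 -40.6 3.2 3.2
```

```text
t 4.6 pos [589.4 -41.2   3.6] jaw 3.21 tilt [ 2.e-04 -0.e+00 -1.e+00] w 64.4 F [-0.2  0.6 -4.7] q [-0.21  0.53 -0.28  0.76  0.    1.31]
shift [ 0.4 -1.  -0.6] turn [ 0.  0. -0.]
```

Emit:
{"api": "carry_out", "payload": {"increments": [[[1,1,-1,-0.6,0,0,0],[1,1.5,-1,-0.6,0,0,0],[1,1.5,-1,-0.6,0,0,0]]]}}

```text
clock: 4.9
ee_pos: [589.3, -41.0, 3.3]
eef_rot: [1.168, 1.232, -1.167]
ft_force: [-2.3, -1.6, 12.2]
gripper_width: 64.4
```

Emit:
{"api": "carry_out", "payload": {"increments": [[[0.2,0,0,0,0,0,0],[-0.5,0,0,0,0,0,0],[-1,0,0,0,0,0,0],[-1,0,0,0,0,0,0],[-1,-10,0,0,0,0,0]]]}}

```text
clock: 5.4
ee_pos: [587.6, -40.4, 11.4]
eef_rot: [1.167, 1.237, -1.169]
ft_force: [-1.1, 0.4, -0.0]
gripper_width: 85.3
```

Emit:
{"api": "carry_out", "payload": {"increments": [[[-1,-30,0,0,0,0,0],[-1,-70,0,0,0,0,0],[-1,-100,0,0,0,0,0],[-1,-100,0,0,0,0,0],[-1,-100,0,0,0,0,0]]]}}

```text
clock: 5.9
ee_pos: [588.6, -40.6, 112.8]
eef_rot: [1.168, 1.234, -1.167]
ft_force: [-0.5, 0.1, 0.4]
gripper_width: 85.3
```

```bash
python3 go.py 417 143 100 7.0
```

```text
t 5.9 pos [588.6 -40.6 112.8] jaw 3.21 tilt [ 1.4e-03 -3.0e-04 -1.0e+00] w 85.3 F [-0.5  0.1  0.4] q [-0.21  0.43 -0.12  1.02  0.    1.31]
shift [  12.5 -161.1 -193. ] turn [-0.066  0.    -0.001]
```

Emit:
{"api": "carry_out", "payload": {"increments": [[[-1,12,-161,-193,-0.066,0,0],[-1,12,-161,-193,-0.066,0,0],[-1,12,-161,-193,-0.066,0,0],[-1,12,-161,-193,-0.066,0,0],[-1,12,-161,-193,-0.066,0,0]]]}}

```text
clock: 6.4
ee_pos: [415.6, 142.8, 99.2]
eef_rot: [1.119, 1.265, -1.12]
ft_force: [0.3, 1.3, 0.4]
gripper_width: 85.4
```

Emit:
{"api": "carry_out", "payload": {"increments": [[[-1,0,0,0,0,0,0],[-1,0,0,0,0,0,0]]]}}

```text
clock: 6.6
ee_pos: [417.0, 142.4, 99.6]
eef_rot: [1.117, 1.266, -1.118]
ft_force: [-0.0, 0.0, -0.4]
gripper_width: 85.1
```

```bash
cat > see.py <<'E'
import sys
from h import *
def seg(tag,boxes=None):
    p,d=shot("top",tag);P=cloud("top",d);h=np.where(d>0,P[...,2]-1,0)
    m=(h>8).astype(np.uint8)
    n,l,st,c=cv2.connectedComponentsWithStats(m)
    for i in range(1,n):
        if not 100<st[i,4]<4000: continue
        Q=P[l==i];zz=np.percentile(Q[:,2],[10,50,90,99])-1
        rr=cv2.minAreaRect(Q[:,:2].astype(np.float32))
        print(st[i],np.round(zz),np.round(rr[0],1),np.round(rr[1]),round(rr[2],1))
seg(sys.argv[1])
E
python3 see.py 3;python3 go.py 417 143 100 7.0
```

```text
[  0  70   8  48 284] [10. 17. 27. 32.] [778.6 914.2] [  8. 129.] 88.6
[ 428   89   53   93 2299] [28. 48. 55. 67.] [ 699.9 -348.4] [255. 127.] 6.7
[279  95  26  31 485] [20. 61. 89. 92.] [746.4 103.4] [67. 66.] 1.3
[372 102  23  17 363] [14. 17. 20. 21.] [ 772.  -150.2] [45. 64.] 2.4
[ 200  117   51   62 2617] [ 47.  90. 131. 136.] [641.4 284.3] [114. 158.] 85.8
[326 160  34  25 788] [22. 29. 33. 35.] [588.3 -39.6] [66. 92.] 3.5
[   0  173   34  118 3403] [ 29.  56.  92. 102.] [402.9 826.3] [312.  72.] 6.1
[364 220  38  29 832] [48. 56. 62. 64.] [ 421.8 -152.8] [89. 64.] 81.7
[419 236  40  26 813] [36. 41. 49. 51.] [ 386.4 -309. ] [97. 58.] 84.1
[379 271  41  35 836] [36. 40. 49. 51.] [ 275.8 -199.8] [97. 58.] 67.9
[  0 309   6  48 155] [ 9. 13. 17. 19.] [127.9 865.5] [125.  11.] 1.8
[630 325  10  39 204] [10. 17. 29. 35.] [ 138.2 -860.2] [ 22. 104.] 89.3
t 6.65 pos [417.9 141.8  99.7] jaw 7.03 tilt [-4.e-04 -2.e-04 -1.e+00] w 85.3 F [ 0.8  0.1 -0. ] q [ 0.14  0.21 -0.5   0.86 -0.    1.59]
shift [-0.3 -0.8 -1.3] turn [0. 0. 0.]
```

View pics/top3.png

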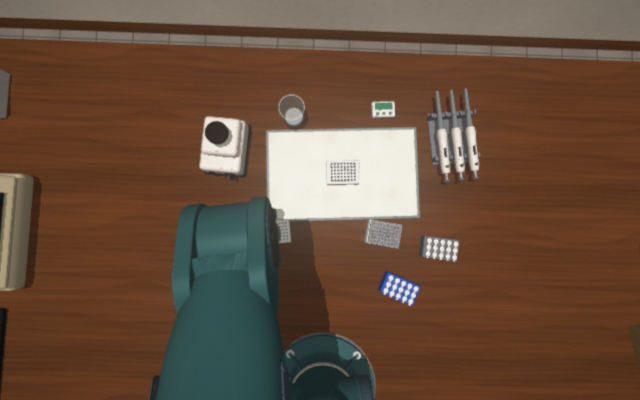

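Emit:
{"api": "carry_out", "payload": {"increments": [[[-1,40,-0.4,-1.2,0,0,0],[-1,75,-0.4,-1.2,0,0,0],[-1,93,-0.4,-1.2,0,0,0],[-1,95,-0.4,-1.2,0,0,0],[0,95,-0.4,-1.2,0,0,0]]], "squeeze": 25}}

```text
clock: 7.15
ee_pos: [417.9, 142.4, 5.0]
eef_rot: [1.119, 1.264, -1.121]
ft_force: [1.2, 0.6, 0.1]
gripper_width: 73.6
```

Emit:
{"api": "carry_out", "payload": {"increments": [[[1,0,0,0,0,0,0],[1,0,0,0,0,0,0],[1,0,0,0,0,0,0],[1,0,0,0,0,0,0],[1,0,0,0,0,0,0]]]}}

```text
clock: 7.65
ee_pos: [418.3, 142.9, 6.1]
eef_rot: [1.12, 1.262, -1.118]
ft_force: [-0.6, -2.8, 7.8]
gripper_width: 61.0
```

```bash
python3 go.py 588.3 -39.6 80 3.2;python3 - <<'E'
from h import *
p,d=shot("scene",4)
cv2.imwrite("pics/c4.png",cv2.resize(p[150:230,310:470,::-1],None,fx=5,fy=5,interpolation=cv2.INTER_CUBIC))
E
```

```text
t 7.65 pos [418.3 142.9   6.1] jaw 6.98 tilt [ 2.2e-03 -2.0e-04 -1.0e+00] w 61.0 F [-0.6 -2.8  7.8] q [ 0.14  0.33 -0.66  0.59 -0.    1.59]
shift [-73.5 146.7 201.9] turn [ 0.066  0.    -0.002]
```

View pics/c4.png

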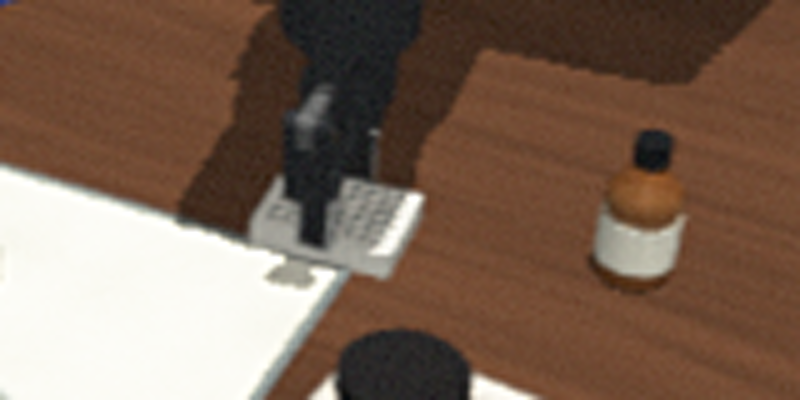

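Emit:
{"api": "carry_out", "payload": {"increments": [[[1,-40,0,0,0,0,0],[1,-74,30,40,0,0,0],[1,-74,60,80,0.03,0,0],[1,-74,90,120,0.066,0,0],[1,-74,115,160,0.066,0,0]]]}}

```text
clock: 8.2
ee_pos: [548.9, 1.3, 80.3]
eef_rot: [1.169, 1.233, -1.167]
ft_force: [0.1, 0.9, -0.3]
gripper_width: 60.5
```

```bash
python3 go.py 588.3 -39.6 80 3.2
```

```text
t 8.2 pos [548.9   1.3  80.3] jaw 3.16 tilt [ 2.3e-03 -1.0e-04 -1.0e+00] w 60.5 F [ 0.1  0.9 -0.3] q [-0.15  0.39 -0.29  0.89  0.    1.37]
shift [ 0.4 37.1 43. ] turn [-0.001  0.    -0.002]
```

Emit:
{"api": "carry_out", "payload": {"increments": [[[1,0,20,25,0,0,0],[1,0,34,39,0,0,0],[1,0,34,39,0,0,0],[1,0,34,39,0,0,0],[1,0,34,39,0,0,0]]]}}

```text
clock: 8.7
ee_pos: [582.6, -33.4, 79.3]
eef_rot: [1.167, 1.236, -1.167]
ft_force: [-0.4, -0.2, -0.8]
gripper_width: 61.1
```

```bash
python3 go.py 588.3 -39.6 45 3.2;python3 - <<'E'
from h import *
p,d=shot("scene",5)
cv2.imwrite("pics/c5.png",cv2.resize(p[130:250,220:400,::-1],None,fx=4.4,fy=4.4,interpolation=cv2.INTER_CUBIC))
E
```

```text
t 8.7 pos [582.6 -33.4  79.3] jaw 3.25 tilt [-2.e-04  2.e-04 -1.e+00] w 61.1 F [-0.4 -0.2 -0.8] q [-0.2   0.45 -0.19  0.93  0.    1.32]
shift [34.3  5.4  6.5] turn [ 0.001 -0.     0.   ]
```

View pics/c5.png

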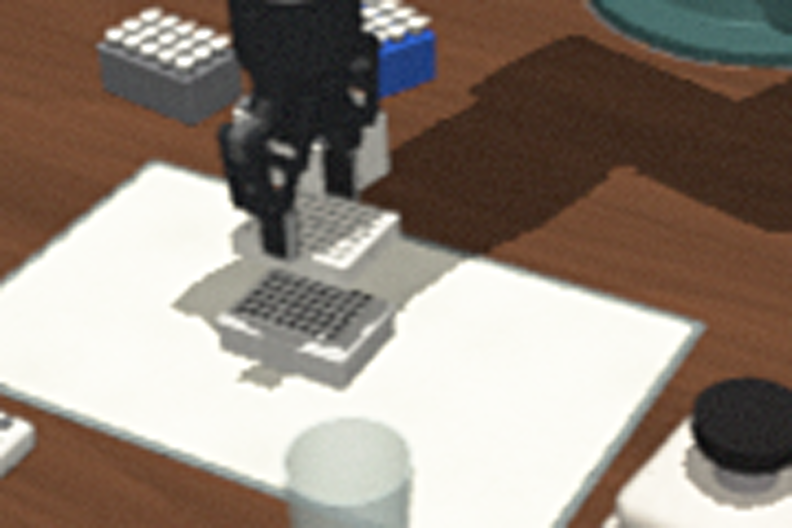

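Emit:
{"api": "carry_out", "payload": {"increments": [[[1,0,5.4,6.5,0,0,0],[1,10,5.4,6.5,0,0,0],[1,20,5.4,6.5,0,0,0],[1,30,5.4,6.5,0,0,0],[1,34,5.4,6.5,0,0,0]]]}}

```text
clock: 9.25
ee_pos: [588.1, -40.1, 43.4]
eef_rot: [1.167, 1.237, -1.169]
ft_force: [-0.5, 0.1, -0.6]
gripper_width: 60.7
```

```bash
python3 go.py 588.3 -39.6 31 3.2
```

```text
t 9.25 pos [588.1 -40.1  43.4] jaw 3.21 tilt [-2.1e-03  5.0e-04 -1.0e+00] w 60.7 F [-0.5  0.1 -0.6] q [-0.21  0.49 -0.23  0.86  0.    1.31]
shift [12.4  0.2 -0.5] turn [ 0.    -0.001  0.002]
```

Emit:
{"api": "carry_out", "payload": {"increments": [[[1,0,0.2,-0.5,0,0,0],[1,4,0.2,-0.5,0,0,0],[1,7,0.2,-0.5,0,0,0],[1,10,0.2,-0.5,0,0,0],[1,10,0.2,-0.5,0,0,0]]]}}

```text
clock: 9.75
ee_pos: [589.0, -39.8, 34.7]
eef_rot: [1.168, 1.236, -1.168]
ft_force: [0.3, -0.5, -0.0]
gripper_width: 60.9
```

Emit:
{"api": "carry_out", "payload": {"increments": [[[1,1,0,0,0,0,0],[1,2,0,0,0,0,0],[1,2,0,0,0,0,0]]]}}

```text
clock: 10.05
ee_pos: [589.1, -39.9, 33.0]
eef_rot: [1.168, 1.235, -1.168]
ft_force: [-0.1, -0.8, -0.0]
gripper_width: 60.4
```

Emit:
{"api": "carry_out", "payload": {"increments": [[[1,1,0,0,0,0,0],[1,2,0,0,0,0,0],[1,2,0,0,0,0,0]]]}}

```text
clock: 10.35
ee_pos: [589.2, -39.8, 31.2]
eef_rot: [1.168, 1.235, -1.168]
ft_force: [0.0, -0.4, 0.9]
gripper_width: 61.3
```

Emit:
{"api": "carry_out", "payload": {"increments": [[[1,0.5,0,0,0,0,0],[1,0.8,0,0,0,0,0],[1,0.8,0,0,0,0,0]]]}}

```text
clock: 10.65
ee_pos: [589.3, -39.9, 31.1]
eef_rot: [1.168, 1.234, -1.167]
ft_force: [-4.2, 1.0, 14.3]
gripper_width: 60.8
```

Emit:
{"api": "carry_out", "payload": {"increments": [[[0.2,0,0,0,0,0,0],[-0.5,0,0,0,0,0,0],[-1,0,0,0,0,0,0],[-1,0,0,0,0,0,0],[-1,-10,0,0,0,0,0]]]}}

```text
clock: 11.15
ee_pos: [588.4, -39.7, 39.5]
eef_rot: [1.167, 1.237, -1.169]
ft_force: [-0.7, 0.1, 0.2]
gripper_width: 84.9
```

Emit:
{"api": "carry_out", "payload": {"increments": [[[-1,-30,0,0,0,0,0],[-1,-70,0,0,0,0,0],[-1,-100,0,0,0,0,0],[-1,-100,0,0,0,0,0],[-1,-100,0,0,0,0,0]]]}}

```text
clock: 11.65
ee_pos: [589.4, -39.9, 141.0]
eef_rot: [1.168, 1.234, -1.167]
ft_force: [0.1, 0.3, -1.1]
gripper_width: 85.6
```

```bash
python3 go.py 386.4 -309 130 -5.9
```

```text
t 11.65 pos [589.4 -39.9 141. ] jaw 3.21 tilt [ 1.4e-03 -3.0e-04 -1.0e+00] w 85.6 F [ 0.1  0.3 -1.1] q [-0.21  0.41 -0.07  1.09  0.    1.31]
shift [  10.8 -217.8  257.3] turn [ 0.159  0.    -0.001]
```

Emit:
{"api": "carry_out", "payload": {"increments": [[[-1,10,-218,257,0.159,0,0],[-1,10,-218,257,0.159,0,0],[-1,10,-218,257,0.159,0,0],[-1,10,-218,257,0.159,0,0],[-1,10,-218,257,0.159,0,0]]]}}

```text
clock: 12.15
ee_pos: [436.5, -239.9, 131.9]
eef_rot: [1.284, 1.161, -1.285]
ft_force: [0.6, -0.6, 1.1]
gripper_width: 85.3
```

```bash
python3 go.py 386.4 -309 90 -5.9; python3 see.py 6;python3 - <<'E'
from h import *
p,d=shot("scene",6)
cv2.imwrite("pics/c6.png",cv2.resize(p[130:250,220:400,::-1],None,fx=4.4,fy=4.4,interpolation=cv2.INTER_CUBIC))
E
```

```text
t 12.15 pos [ 436.5 -239.9  131.9] jaw -5.88 tilt [-0.0013  0.001  -1.    ] w 85.3 F [ 0.6 -0.6  1.1] q [-0.67  0.27 -0.32  0.98 -0.    1.01]
shift [ 41.9 -42.7  73.9] turn [ 0.    -0.001  0.001]
[  0  70   8  48 278] [10. 17. 27. 33.] [779.4 914.8] [  9. 130.] 89.6
[ 427   89   54   93 2334] [22. 48. 55. 68.] [ 699.4 -348. ] [253. 127.] 6.2
[279  95  26  31 481] [19. 61. 89. 91.] [746.7 103.4] [68. 66.] 1.1
[372 102  23  17 364] [14. 17. 20. 22.] [ 771.7 -149.9] [46. 63.] 1.6
[ 200  117   51   62 2629] [ 45.  90. 132. 135.] [640.5 284.1] [113. 156.] 86.4
[326 160  34  25 806] [24. 40. 43. 45.] [588.3 -39.7] [66. 92.] 3.5
[   0  173   34  118 3405] [ 28.  56.  92. 102.] [402.  828.8] [312.  72.] 5.2
[364 220  38  29 830] [48. 56. 62. 64.] [ 421.8 -153. ] [90. 64.] 81.8
[206 241  20  16 257] [30. 58. 86. 89.] [370. 298.] [40. 39.] 86.9
[379 271  41  35 833] [36. 40. 49. 51.] [ 275.5 -200.8] [97. 58.] 68.0
[  0 309   6  54 168] [ 9. 13. 16. 19.] [119.9 864. ] [140.  12.] 3.8
[631 325   9  41 207] [ 9. 17. 29. 35.] [ 135.  -861.5] [ 25. 109.] 89.2
```

View pics/c6.png

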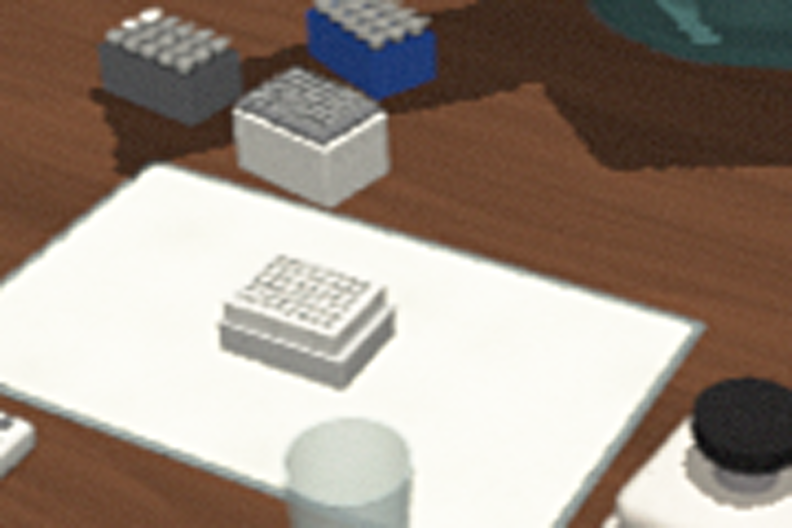

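Emit:
{"api": "carry_out", "payload": {"increments": [[[-1,0,-42,75,0,0,0],[-1,0,-42,75,0,0,0],[-1,20,-42,75,0,0,0],[-1,40,-42,75,0,0,0],[-1,60,-42,75,0,0,0]]], "squeeze": 50}}

```text
clock: 12.75
ee_pos: [388.5, -308.9, 71.4]
eef_rot: [1.285, 1.16, -1.285]
ft_force: [0.4, 0.6, -0.2]
gripper_width: 85.3
```

```bash
python3 go.py 386.4 -309 12 -5.9
```

```text
t 12.75 pos [ 388.5 -308.9   71.4] jaw -5.93 tilt [-8.0e-04  1.2e-03 -1.0e+00] w 85.3 F [ 0.4  0.6 -0.2] q [-0.84  0.32 -0.43  0.82  0.    0.84]
shift [59.4 -2.   0.3] turn [-0.001 -0.001  0.001]
```

Emit:
{"api": "carry_out", "payload": {"increments": [[[-1,25,-2,0.3,0,0,0],[-1,50,-2,0.3,0,0,0],[-1,59,-2,0.3,0,0,0],[-1,59,-2,0.3,0,0,0],[0,59,-2,0.3,0,0,0]]]}}

```text
clock: 13.25
ee_pos: [387.2, -309.6, 14.4]
eef_rot: [1.285, 1.159, -1.284]
ft_force: [1.4, 0.6, 0.7]
gripper_width: 72.9
```

Emit:
{"api": "carry_out", "payload": {"increments": [[[1,0,0,0,0,0,0],[1,0,0,0,0,0,0],[1,0,0,0,0,0,0],[1,0,0,0,0,0,0],[1,0,0,0,0,0,0]]]}}

```text
clock: 13.75
ee_pos: [387.4, -309.9, 15.0]
eef_rot: [1.284, 1.157, -1.284]
ft_force: [0.3, 2.6, 6.2]
gripper_width: 57.2
```

```bash
python3 go.py 386.4 -309 120 -5.9 581.4 84.4 120 3.2
```

```text
t 13.75 pos [ 387.4 -309.9   15. ] jaw -5.9 tilt [ 0.0013 -0.0013 -1.    ] w 57.2 F [0.3 2.6 6.2] q [-0.84  0.39 -0.51  0.67  0.    0.83]
shift [-105.    -1.    -0.7] turn [ 0.     0.001 -0.001]
t 13.75 pos [ 387.4 -309.9   15. ] jaw -5.9 tilt [ 0.0013 -0.0013 -1.    ] w 57.2 F [0.3 2.6 6.2] q [-0.84  0.39 -0.51  0.67  0.    0.83]
shift [-105.2  152.6 -412.1] turn [-0.159  0.001 -0.001]
```

Emit:
{"api": "carry_out", "payload": {"increments": [[[1,-40,0,0,0,0,0],[1,-80,0,0,0,0,0],[1,-105,10,-30,0,0,0],[1,-105,27,-75,-0.05,0,0],[1,-105,45,-120,-0.08,0,0]]]}}

```text
clock: 14.25
ee_pos: [444.9, -194.1, 120.6]
eef_rot: [1.226, 1.195, -1.225]
ft_force: [1.4, 0.1, -2.0]
gripper_width: 56.8
```

```bash
python3 go.py 581.4 83.5 120 3.2
```

```text
t 14.25 pos [ 444.9 -194.1  120.6] jaw -1.32 tilt [ 0.0026 -0.0017 -1.    ] w 56.8 F [ 1.4  0.1 -2. ] q [-0.58  0.26 -0.37  0.94  0.    1.01]
shift [   0.5  130.1 -280.7] turn [-0.079  0.002 -0.003]
```

Emit:
{"api": "carry_out", "payload": {"increments": [[[1,0,130,-281,-0.079,0,0],[1,0,130,-281,-0.079,0,0],[1,0,130,-281,-0.079,0,0],[1,0,130,-281,-0.079,0,0],[1,0,130,-281,-0.079,0,0]]]}}

```text
clock: 14.75
ee_pos: [554.9, 31.8, 119.8]
eef_rot: [1.168, 1.234, -1.167]
ft_force: [1.7, -1.3, -1.0]
gripper_width: 57.2
```

```bash
python3 go.py 581.4 83.5 80 3.2
```

```text
t 14.75 pos [554.9  31.8 119.8] jaw 3.21 tilt [ 1.3e-03 -2.0e-04 -1.0e+00] w 57.2 F [ 1.7 -1.3 -1. ] q [-0.09  0.37 -0.2   1.   -0.    1.43]
shift [ 39.8  29.3 -50.2] turn [ 0.     0.    -0.001]
```

Emit:
{"api": "carry_out", "payload": {"increments": [[[1,0,29,-47,0,0,0],[1,0,29,-47,0,0,0],[1,15,29,-47,0,0,0],[1,35,29,-47,0,0,0],[1,55,29,-47,0,0,0]]]}}

```text
clock: 15.25
ee_pos: [580.7, 78.1, 64.0]
eef_rot: [1.168, 1.234, -1.167]
ft_force: [-0.4, -0.6, -2.3]
gripper_width: 57.0
```

```bash
python3 go.py 581.4 83.5 18 3.2
```

```text
t 15.25 pos [580.7  78.1  64. ] jaw 3.22 tilt [ 1.2e-03 -1.0e-04 -1.0e+00] w 57.0 F [-0.4 -0.6 -2.3] q [-0.01  0.46 -0.21  0.9  -0.    1.51]
shift [46.   1.  -5.4] turn [ 0.     0.    -0.001]
```

Emit:
{"api": "carry_out", "payload": {"increments": [[[1,10,1,-4.5,0,0,0],[1,25,1,-4.5,0,0,0],[1,38,1,-4.5,0,0,0],[1,41,1,-4.5,0,0,0],[1,41,1,-4.5,0,0,0]]]}}

```text
clock: 15.75
ee_pos: [581.3, 82.7, 23.2]
eef_rot: [1.168, 1.235, -1.168]
ft_force: [0.7, -0.1, -1.6]
gripper_width: 57.3
```

```bash
python3 go.py 581.4 83.5 15 3.2
```

```text
t 15.75 pos [581.3  82.7  23.2] jaw 3.2 tilt [-1.e-04 -0.e+00 -1.e+00] w 57.3 F [ 0.7 -0.1 -1.6] q [ 0.    0.5  -0.27  0.8  -0.    1.52]
shift [ 8.2  0.2 -0.8] turn [ 0. -0.  0.]
```

Emit:
{"api": "carry_out", "payload": {"increments": [[[1,3,0,-0.6,0,0,0],[1,6,0,-0.6,0,0,0],[1,7.5,0,-0.6,0,0,0],[1,8.2,0,-0.6,0,0,0],[1,8.2,0,-0.6,0,0,0]]]}}

```text
clock: 16.25
ee_pos: [581.3, 83.3, 15.1]
eef_rot: [1.168, 1.235, -1.168]
ft_force: [-2.6, 0.7, 4.0]
gripper_width: 57.0
```

Contact. Release and rise, then on to the tip box.

Emit:
{"api": "carry_out", "payload": {"increments": [[[0.2,0,0,0,0,0,0],[-0.5,0,0,0,0,0,0],[-1,0,0,0,0,0,0],[-1,0,0,0,0,0,0],[-1,-15,0,0,0,0,0]]]}}

```text
clock: 16.75
ee_pos: [580.2, 83.3, 28.4]
eef_rot: [1.167, 1.237, -1.17]
ft_force: [0.1, 0.3, 0.3]
gripper_width: 85.4
```

Emit:
{"api": "carry_out", "payload": {"increments": [[[-1,-30,0,0,0,0,0],[-1,-70,0,0,0,0,0],[-1,-110,0,0,0,0,0],[-1,-110,0,0,0,0,0],[-1,-110,0,0,0,0,0]]]}}

```text
clock: 17.25
ee_pos: [581.6, 83.3, 140.1]
eef_rot: [1.169, 1.234, -1.167]
ft_force: [0.5, 0.3, -0.2]
gripper_width: 85.2
```

```bash
python3 go.py 421.8 -153 130 -8.3
```

```text
t 17.25 pos [581.6  83.3 140.1] jaw 3.2 tilt [ 0.0015  0.     -1.    ] w 85.2 F [ 0.5  0.3 -0.2] q [ 0.    0.41 -0.08  1.08  0.    1.52]
shift [   9.9 -172.8  227. ] turn [ 0.201 -0.    -0.002]
```

Emit:
{"api": "carry_out", "payload": {"increments": [[[-1,10,-173,227,0.201,0,0],[-1,10,-173,227,0.201,0,0],[-1,10,-173,227,0.201,0,0],[-1,10,-173,227,0.201,0,0],[-1,10,-173,227,0.201,0,0]]]}}

```text
clock: 17.75
ee_pos: [439.1, -124.4, 129.6]
eef_rot: [1.315, 1.139, -1.316]
ft_force: [1.4, -1.0, 0.1]
gripper_width: 85.6
```

Emit:
{"api": "carry_out", "payload": {"increments": [[[-1,0,-28,36,0,0,0],[-1,0,-28,36,0,0,0],[-1,0,-28,36,0,0,0]]]}}

```text
clock: 18.05
ee_pos: [407.4, -155.4, 130.1]
eef_rot: [1.317, 1.137, -1.318]
ft_force: [0.4, 0.0, 0.3]
gripper_width: 85.4
```

```bash
python3 go.py 421.8 -153 90 -8.3; python3 see.py 7|grep -E "^\[ ?(3|2)"; python3 go.py 421.8 -153 90 -8.3
```

```text
t 18.05 pos [ 407.4 -155.4  130.1] jaw -8.45 tilt [-1.2e-03  9.0e-04 -1.0e+00] w 85.4 F [0.4 0.  0.3] q [-0.55  0.17 -0.46  0.94  0.    1.17]
shift [40.  14.  -4.5] turn [-0.003 -0.001  0.001]
[279  95  26  31 482] [20. 61. 88. 91.] [746.7 103.5] [69. 66.] 2.6
[372 102  23  16 362] [13. 17. 20. 22.] [ 772.3 -150.1] [45. 63.] 2.3
[ 200  117   51   62 2626] [ 46.  90. 131. 136.] [640.9 283.9] [114. 157.] 86.0
[326 160  34  25 804] [24. 40. 43. 44.] [588.3 -39.5] [66. 92.] 3.9
[281 162  35  23 760] [36. 41. 49. 51.] [580.5  83.5] [58. 94.] 3.5
[206 241  20  16 259] [27. 58. 86. 89.] [370.1 298.1] [40. 39.] 86.6
t 18.1 pos [ 408.1 -154.9  130.2] jaw -8.35 tilt [-8.e-04  8.e-04 -1.e+00] w 85.0 F [0.5 0.6 0.1] q [-0.55  0.17 -0.46  0.94  0.    1.17]
shift [40.2 13.4 -3.8] turn [-0.001 -0.001  0.001]
```

Emit:
{"api": "carry_out", "payload": {"increments": [[[-1,0,13.8,-4,0,0,0],[-1,20,13.8,-4,0,0,0],[-1,40,13.8,-4,0,0,0],[-1,50,13.8,-4,0,0,0],[-1,50,13.8,-4,0,0,0]]], "squeeze": 40}}

```text
clock: 18.6
ee_pos: [422.7, -152.1, 79.8]
eef_rot: [1.314, 1.14, -1.315]
ft_force: [-1.0, 0.7, 0.3]
gripper_width: 85.2
```

```bash
python3 go.py 421.8 -153 13 -8.3
```

```text
t 18.6 pos [ 422.7 -152.1   79.8] jaw -8.21 tilt [-0.0019  0.0012 -1.    ] w 85.2 F [-1.   0.7  0.3] q [-0.53  0.24 -0.52  0.81  0.    1.19]
shift [66.8 -0.6  1.1] turn [ 0.002 -0.001  0.002]
```

Emit:
{"api": "carry_out", "payload": {"increments": [[[-1,25,-0.6,1,0,0,0],[-1,50,-0.6,1,0,0,0],[-1,67,-0.6,1,0,0,0],[-1,67,-0.6,1,0,0,0],[0,67,-0.6,1,0,0,0]]]}}

```text
clock: 19.1
ee_pos: [422.4, -154.1, 14.7]
eef_rot: [1.315, 1.137, -1.315]
ft_force: [0.3, -0.4, -0.2]
gripper_width: 73.5
```

Emit:
{"api": "carry_out", "payload": {"increments": [[[1,0,0,0,0,0,0],[1,0,0,0,0,0,0],[1,0,0,0,0,0,0],[1,0,0,0,0,0,0],[1,0,0,0,0,0,0]]]}}

```text
clock: 19.6
ee_pos: [422.6, -154.3, 15.2]
eef_rot: [1.316, 1.135, -1.314]
ft_force: [0.2, 2.6, 7.2]
gripper_width: 63.0
```

```bash
python3 go.py 421.8 -153 13 -8.3 595 -160.4 115 3.2
```

```text
t 19.6 pos [ 422.6 -154.3   15.2] jaw -8.3 tilt [ 2.1e-03 -8.0e-04 -1.0e+00] w 63.0 F [0.2 2.6 7.2] q [-0.53  0.32 -0.63  0.62  0.    1.18]
shift [ 2.2 -1.  -1.2] turn [ 0.     0.    -0.002]
t 19.6 pos [ 422.6 -154.3   15.2] jaw -8.3 tilt [ 2.1e-03 -8.0e-04 -1.0e+00] w 63.0 F [0.2 2.6 7.2] q [-0.53  0.32 -0.63  0.62  0.    1.18]
shift [-99.5 171.7 -18.8] turn [-0.201  0.001 -0.002]
```

Emit:
{"api": "carry_out", "payload": {"increments": [[[1,-30,0,0,0,0,0],[1,-60,30,-3,0,0,0],[1,-60,75,-8,-0.1,0,0],[1,-60,120,-13,-0.201,0,0],[1,-60,168,-17,-0.201,0,0]]]}}

```text
clock: 20.1
ee_pos: [592.3, -161.4, 75.3]
eef_rot: [1.165, 1.235, -1.164]
ft_force: [-0.3, -1.0, -1.6]
gripper_width: 63.1
```

Emit:
{"api": "carry_out", "payload": {"increments": [[[1,0,4,0,0,0,0],[1,0,4,0,0,0,0]]]}}

```text
clock: 20.3
ee_pos: [595.2, -161.1, 74.1]
eef_rot: [1.167, 1.235, -1.167]
ft_force: [-0.7, 0.4, -1.2]
gripper_width: 63.5
```

```bash
python3 go.py 595 -161.7 40 3.2
```

```text
t 20.3 pos [ 595.2 -161.1   74.1] jaw 3.25 tilt [ 3.e-04 -1.e-04 -1.e+00] w 63.5 F [-0.7  0.4 -1.2] q [-0.4   0.5  -0.11  0.96 -0.    1.12]
shift [34.1 -0.3  0.5] turn [ 0.001  0.    -0.   ]
```

Emit:
{"api": "carry_out", "payload": {"increments": [[[1,15,-0.3,0.5,0,0,0],[1,30,-0.3,0.5,0,0,0],[1,45,-0.3,0.5,0,0,0],[1,53,-0.3,0.5,0,0,0],[1,53,-0.3,0.5,0,0,0]]]}}

```text
clock: 20.8
ee_pos: [592.8, -161.6, 20.6]
eef_rot: [1.168, 1.236, -1.169]
ft_force: [0.0, 0.2, -1.2]
gripper_width: 63.2
```

```bash
python3 go.py 595 -161.7 15.2 3.2
```

```text
t 20.8 pos [ 592.8 -161.6   20.6] jaw 3.18 tilt [-1.5e-03  6.0e-04 -1.0e+00] w 63.2 F [ 0.   0.2 -1.2] q [-0.4   0.55 -0.19  0.83 -0.    1.12]
shift [5.4 2.2 0.2] turn [-0.    -0.001  0.001]
```

Emit:
{"api": "carry_out", "payload": {"increments": [[[1,2,1,0.2,0,0,0],[1,4,1,0.2,0,0,0],[1,5,1,0.2,0,0,0],[1,5.5,1,0.2,0,0,0],[1,5.5,1,0.2,0,0,0]]]}}

```text
clock: 21.3
ee_pos: [595.2, -162.0, 15.5]
eef_rot: [1.168, 1.235, -1.168]
ft_force: [0.5, 0.0, -0.9]
gripper_width: 63.9
```

Emit:
{"api": "carry_out", "payload": {"increments": [[[1,0.7,0,0,0,0,0],[1,0.7,0,0,0,0,0],[1,0.7,0,0,0,0,0]]]}}

```text
clock: 21.6
ee_pos: [595.3, -162.0, 15.2]
eef_rot: [1.168, 1.235, -1.168]
ft_force: [-2.4, 0.9, 6.2]
gripper_width: 63.7
```

Emit:
{"api": "carry_out", "payload": {"increments": [[[0.2,0,0,0,0,0,0],[-0.5,0,0,0,0,0,0],[-1,0,0,0,0,0,0],[-1,0,0,0,0,0,0],[-1,-15,0,0,0,0,0]]]}}

```text
clock: 22.1
ee_pos: [594.2, -161.6, 28.4]
eef_rot: [1.167, 1.238, -1.169]
ft_force: [-0.5, -0.1, 0.8]
gripper_width: 85.2
```

Emit:
{"api": "carry_out", "payload": {"increments": [[[-1,-30,0,0,0,0,0],[-1,-70,0,0,0,0,0],[-1,-110,0,0,0,0,0],[-1,-130,0,0,0,0,0],[-1,-130,0,0,0,0,0]]]}}

```text
clock: 22.6
ee_pos: [596.4, -162.5, 162.7]
eef_rot: [1.168, 1.23, -1.166]
ft_force: [0.5, -0.3, 0.9]
gripper_width: 85.5
```

```bash
python3 go.py 370 298.7 150 88
```

```text
t 22.6 pos [ 596.4 -162.5  162.7] jaw 3.21 tilt [ 0.0045 -0.0019 -1.    ] w 85.5 F [ 0.5 -0.3  0.9] q [-0.4   0.45  0.05  1.17  0.    1.12]
shift [  10.8 -200.3 -473.2] turn [-1.48   0.005 -0.002]
```

Emit:
{"api": "carry_out", "payload": {"increments": [[[-1,11,-200,-473,-1.48,0,0],[-1,11,-200,-473,-1.48,0,0],[-1,11,-200,-473,-1.48,0,0],[-1,11,-200,-473,-1.48,0,0],[-1,11,-200,-473,-1.48,0,0]]]}}

```text
clock: 23.1
ee_pos: [483.4, 63.9, 153.4]
eef_rot: [0.593, 1.489, -0.594]
ft_force: [0.9, 0.5, -0.1]
gripper_width: 85.4
```

```bash
python3 go.py 370 298.7 150 88
```

```text
t 23.1 pos [483.4  63.9 153.4] jaw 46.51 tilt [-1.1e-03  1.0e-04 -1.0e+00] w 85.4 F [ 0.9  0.5 -0.1] q [-0.04  0.24 -0.3   1.03  0.    0.72]
shift [   3.5   92.3 -243.9] turn [-0.724 -0.001  0.   ]
```

Emit:
{"api": "carry_out", "payload": {"increments": [[[-1,3,92,-244,-0.724,0,0],[-1,3,92,-244,-0.724,0,0],[-1,3,92,-244,-0.724,0,0],[-1,3,92,-244,-0.724,0,0],[-1,3,92,-244,-0.724,0,0]]]}}

```text
clock: 23.6
ee_pos: [375.8, 289.4, 150.7]
eef_rot: [0.027, 1.571, -0.028]
ft_force: [1.7, 0.2, 1.1]
gripper_width: 85.4
```

```bash
python3 go.py 370 298.7 120 88;  python3 see.py 8|grep -E "^\[ ?(3|2)"
```

```text
t 23.6 pos [375.8 289.4 150.7] jaw 88.0 tilt [-7.e-04 -4.e-04 -1.e+00] w 85.4 F [1.7 0.2 1.1] q [ 0.48  0.22 -0.34  1.02 -0.    0.52]
shift [30.7  9.1 -6.1] turn [ 0.    -0.001  0.   ]
[279  95  26  31 487] [20. 61. 89. 91.] [746.2 103.4] [68. 66.] 2.1
[372 102  23  16 363] [14. 17. 20. 22.] [ 772.6 -150. ] [44. 64.] 3.0
[ 200  117   51   62 2628] [ 46.  90. 131. 135.] [641.  283.9] [113. 157.] 86.1
[370 159  35  25 854] [43. 55. 62. 64.] [ 594.  -160.6] [64. 90.] 2.3
[326 160  34  25 803] [23. 40. 42. 44.] [588.1 -39.7] [66. 92.] 3.7
[281 162  35  23 767] [36. 40. 49. 51.] [580.8  83.4] [59. 94.] 3.1
[379 271  41  35 836] [35. 40. 49. 51.] [ 275.6 -200.3] [96. 58.] 67.9
```

Emit:
{"api": "carry_out", "payload": {"increments": [[[-1,0,8,-5,0,0,0],[-1,0,8,-5,0,0,0],[-1,20,8,-5,0,0,0],[-1,40,8,-5,0,0,0],[-1,50,8,-5,0,0,0]]], "squeeze": 35}}

```text
clock: 24.15
ee_pos: [372.9, 294.6, 100.0]
eef_rot: [0.034, 1.572, -0.036]
ft_force: [-0.0, 0.5, -0.4]
gripper_width: 85.3
```

```bash
python3 go.py 370 298.7 23 88; python3 - <<'E'
from h import *
p,d=shot("scene",9)
cv2.imwrite("pics/c9.png",cv2.resize(p[90:230,360:520,::-1],None,fx=4,fy=4,interpolation=cv2.INTER_CUBIC))
E
```

```text
t 24.15 pos [372.9 294.6 100. ] jaw 87.47 tilt [-0.0015 -0.0011 -1.    ] w 85.3 F [-0.   0.5 -0.4] q [ 0.5   0.26 -0.43  0.88 -0.    0.54]
shift [77.   4.1 -3. ] turn [-0.009 -0.001  0.001]
```

View pics/c9.png

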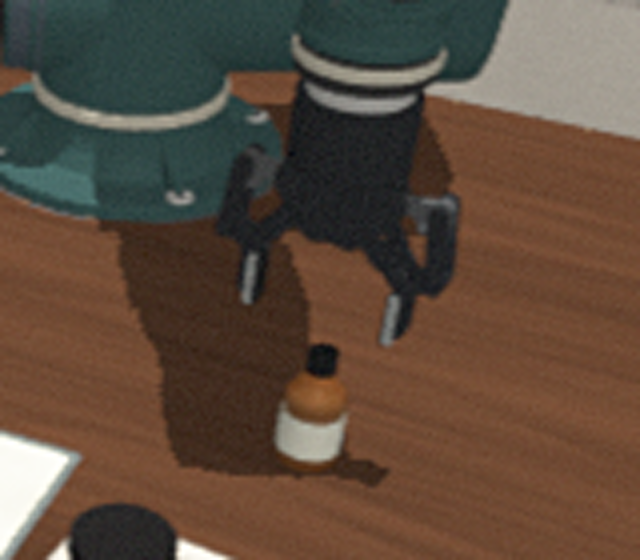

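```bash
python3 - <<'E'
from h import *
p,d=load("scene",9)
s=p[165:215,420:460].astype(int)
print("cap top",ray("scene",[440.6,177.5],88), "cap mid",ray("scene",[440.6,180],80))
P=cloud("scene",d);ok=(d>0)&(P[...,2]>8)&(P[...,2]<95)
ok[:175]=0;ok[210:]=0;ok[:,:428]=0;ok[:,450:]=0
Q=P[ok];b=Q[(Q[:,2]<50)&(Q[:,2]>12)]
# circle fit r=21
from scipy.optimize import least_squares
f=least_squares(lambda c:np.hypot(b[:,0]-c[0],b[:,1]-c[1])-21,[370,298],loss='soft_l1');print("scene body",f.x,len(b))
p,d=load("top",7);P=cloud("top",d);m=(d>0)&(P[...,2]>12)&(P[...,2]<50);m[:238]=0;m[260:]=0;m[:,:203]=0;m[:,229:]=0
b=P[m];f=least_squares(lambda c:np.hypot(b[:,0]-c[0],b[:,1]-c[1])-21,[370,298],loss='soft_l1');print("top body",f.x,len(b))
E
```

```text
cap top [[372.73316651 300.09236632  88.        ]] cap mid [[372.04642553 301.11052211  80.        ]]
scene body [370.01197167 298.20551514] 189
top body [368.60078473 299.87900578] 66
```

Emit:
{"api": "carry_out", "payload": {"increments": [[[-1,15,3.7,-3,0,0,0],[-1,40,3.7,-3,0,0,0],[-1,65,3.7,-3,0,0,0],[-1,77,3.7,-3,0,0,0],[-1,77,3.7,-3,0,0,0]]]}}

```text
clock: 24.7
ee_pos: [369.7, 299.0, 23.6]
eef_rot: [0.033, 1.572, -0.034]
ft_force: [0.1, 0.8, -0.7]
gripper_width: 85.2
```

Emit:
{"api": "carry_out", "payload": {"increments": [[[0,0,0,0,0,0,0],[0.2,0,0,0,0,0,0],[1,0,0,0,0,0,0],[1,0,0,0,0,0,0],[1,0,0,0,0,0,0]]]}}

```text
clock: 25.2
ee_pos: [370.4, 300.3, 25.4]
eef_rot: [0.033, 1.569, -0.032]
ft_force: [-1.4, -1.6, 10.0]
gripper_width: 41.0
```

Emit:
{"api": "carry_out", "payload": {"increments": [[[1,0,0,0,0,0,0],[1,0,0,0,0,0,0],[1,0,0,0,0,0,0]]]}}

```text
clock: 25.5
ee_pos: [370.4, 300.3, 25.4]
eef_rot: [0.033, 1.569, -0.032]
ft_force: [-1.3, -2.3, 9.3]
gripper_width: 41.1
```

```bash
python3 go.py 370 298.7 23 88 672.2 -34.7 150 93.2
```

```text
t 25.5 pos [370.4 300.3  25.4] jaw 87.66 tilt [ 1.6e-03  6.0e-04 -1.0e+00] w 41.1 F [-1.3 -2.3  9.3] q [ 0.51  0.35 -0.55  0.68 -0.    0.55]
shift [ 2.4 -1.6 -0.4] turn [-0.006  0.002 -0.001]
t 25.5 pos [370.4 300.3  25.4] jaw 87.66 tilt [ 1.6e-03  6.0e-04 -1.0e+00] w 41.1 F [-1.3 -2.3  9.3] q [ 0.51  0.35 -0.55  0.68 -0.    0.55]
shift [-124.3 -322.3  315.4] turn [-0.097  0.002 -0.001]
```

Emit:
{"api": "carry_out", "payload": {"increments": [[[1,-40,0,0,0,0,0],[1,-80,0,0,0,0,0],[1,-100,-30,30,0,0,0],[1,-100,-60,60,0,0,0],[1,-100,-95,95,-0.05,0,0]]]}}

```text
clock: 26.0
ee_pos: [461.9, 200.6, 125.8]
eef_rot: [-0.008, 1.569, 0.009]
ft_force: [0.4, 0.8, -2.7]
gripper_width: 41.0
```

```bash
python3 go.py 672.2 -34.7 120 93.2
```

```text
t 26.0 pos [461.9 200.6 125.8] jaw 90.63 tilt [ 2.2e-03  7.0e-04 -1.0e+00] w 41.0 F [ 0.4  0.8 -2.7] q [ 0.25  0.28 -0.32  0.97  0.    0.24]
shift [   6.1 -237.6  207.7] turn [-0.045  0.002 -0.001]
```

Emit:
{"api": "carry_out", "payload": {"increments": [[[1,0,-35,30,0,0,0],[1,0,-80,70,-0.045,0,0],[1,0,-120,105,-0.045,0,0],[1,0,-160,140,-0.045,0,0],[1,0,-200,175,-0.045,0,0]]]}}

```text
clock: 26.5
ee_pos: [625.7, 15.7, 124.9]
eef_rot: [-0.042, 1.57, 0.042]
ft_force: [0.5, 1.1, -1.1]
gripper_width: 40.8
```

Emit:
{"api": "carry_out", "payload": {"increments": [[[1,0,-20,17,0,0,0],[1,0,-30,27,0,0,0],[1,0,-30,27,0,0,0],[1,0,-30,27,0,0,0]]]}}

```text
clock: 26.9
ee_pos: [652.8, -10.7, 124.5]
eef_rot: [-0.042, 1.571, 0.043]
ft_force: [-0.2, -0.0, -2.2]
gripper_width: 40.6
```

```bash
python3 go.py 672.2 -34.7 60 93.2
```

```text
t 26.9 pos [652.8 -10.7 124.5] jaw 93.1 tilt [-5.e-04  2.e-04 -1.e+00] w 40.6 F [-0.2 -0.  -2.2] q [-0.14  0.53  0.08  1.13  0.   -0.2 ]
shift [ 64.5 -25.   18.1] turn [-0.002 -0.    -0.   ]
```

Emit:
{"api": "carry_out", "payload": {"increments": [[[1,0,-24.5,18,0,0,0],[1,0,-24.5,18,0,0,0],[1,20,-24.5,18,0,0,0],[1,40,-24.5,18,0,0,0],[1,60,-24.5,18,0,0,0]]]}}

```text
clock: 27.4
ee_pos: [671.8, -33.3, 64.2]
eef_rot: [-0.043, 1.57, 0.043]
ft_force: [0.9, -0.8, -2.2]
gripper_width: 40.5
```

```bash
python3 go.py 672.2 -34.7 30 93.2
```

```text
t 27.4 pos [671.8 -33.3  64.2] jaw 93.16 tilt [ 2.e-04  1.e-04 -1.e+00] w 40.5 F [ 0.9 -0.8 -2.2] q [-0.17  0.6   0.04  1.02  0.   -0.23]
shift [34.2 -1.4  0.3] turn [-0.001  0.    -0.   ]
```

Emit:
{"api": "carry_out", "payload": {"increments": [[[1,15,-1,0,0,0,0],[1,27,-1,0,0,0,0],[1,33,-1,0,0,0,0],[1,36,-1,0,0,0,0],[1,36,-1,0,0,0,0]]]}}

```text
clock: 27.9
ee_pos: [672.6, -35.2, 28.7]
eef_rot: [-0.043, 1.57, 0.043]
ft_force: [1.0, 0.5, -0.9]
gripper_width: 41.1
```

```bash
python3 go.py 672.2 -34.7 25.4 93.2;python3 - <<'E'
from h import *
p,d=shot("scene",10)
cv2.imwrite("pics/c10.png",cv2.resize(p[130:270,200:400,::-1],None,fx=4,fy=4,interpolation=cv2.INTER_CUBIC))
E
```

```text
t 27.9 pos [672.6 -35.2  28.7] jaw 93.12 tilt [ 2.e-04 -0.e+00 -1.e+00] w 41.1 F [ 1.   0.5 -0.9] q [-0.17  0.63 -0.01  0.94  0.   -0.23]
shift [ 3.3  0.6 -0.3] turn [-0.001  0.     0.   ]
```

View pics/c10.png

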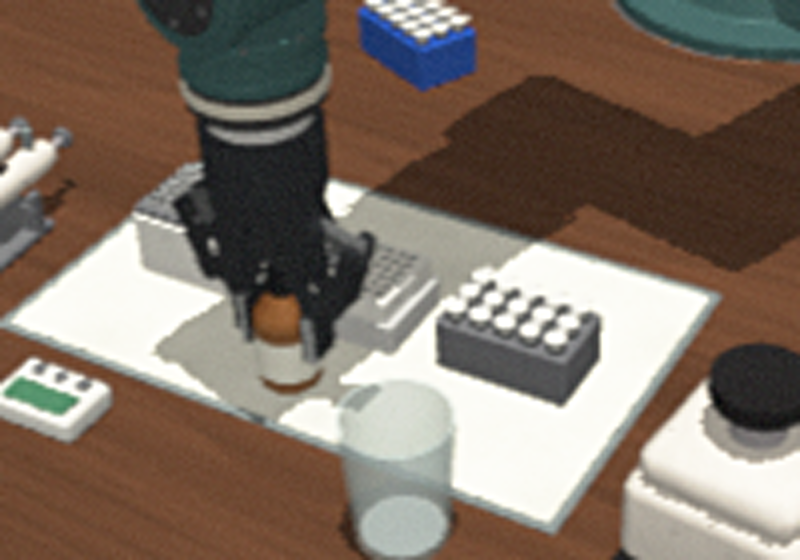

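Bottle upright, just above the mat. Lower the last millimetres.

Emit:
{"api": "carry_out", "payload": {"increments": [[[1,1,0.5,0,0,0,0],[1,2,0.5,0,0,0,0],[1,3,0.5,0,0,0,0],[1,3.4,0.5,0,0,0,0],[1,3.4,0.5,0,0,0,0]]]}}

```text
clock: 28.45
ee_pos: [672.7, -35.0, 25.5]
eef_rot: [-0.043, 1.57, 0.042]
ft_force: [-1.2, 0.5, 5.6]
gripper_width: 40.7
```

Emit:
{"api": "carry_out", "payload": {"increments": [[[0.3,0,0,0,0,0,0],[-0.2,0,0,0,0,0,0],[-1,0,0,0,0,0,0],[-1,0,0,0,0,0,0],[-1,0,0,0,0,0,0]]]}}

```text
clock: 28.95
ee_pos: [672.5, -35.0, 25.0]
eef_rot: [-0.043, 1.571, 0.043]
ft_force: [0.2, 0.2, -0.9]
gripper_width: 85.3
```

Emit:
{"api": "carry_out", "payload": {"increments": [[[-1,-30,0,0,0,0,0],[-1,-70,0,0,0,0,0],[-1,-110,0,0,0,0,0],[-1,-150,0,0,0,0,0],[-1,-150,0,0,0,0,0]]]}}

```text
clock: 29.45
ee_pos: [674.6, -35.2, 180.6]
eef_rot: [-0.044, 1.563, 0.041]
ft_force: [0.6, 1.1, 0.7]
gripper_width: 85.6
```

```bash
python3 go.py 360 -200 200 90
```

```text
t 29.45 pos [674.6 -35.2 180.6] jaw 93.11 tilt [ 0.0078 -0.0014 -1.    ] w 85.6 F [0.6 1.1 0.7] q [-0.17  0.54  0.26  1.28  0.   -0.23]
shift [ -21.7 -147.5 -322.9] turn [0.054 0.008 0.002]
```

Emit:
{"api": "carry_out", "payload": {"increments": [[[-1,-21,-147,-323,0,0,0],[-1,-21,-147,-323,0,0,0],[-1,-21,-147,-323,0,0,0],[-1,-21,-147,-323,0,0,0],[-1,-21,-147,-323,0,0,0]]]}}

```text
clock: 29.95
ee_pos: [449.3, -150.8, 189.4]
eef_rot: [-0.043, 1.571, 0.043]
ft_force: [-0.2, -1.2, 0.7]
gripper_width: 85.9
```

Emit:
{"api": "carry_out", "payload": {"increments": [[[-1,0,-70,-120,0,0,0],[-1,0,-70,-120,0,0,0],[-1,0,-70,-120,0,0,0],[-1,0,-70,-120,0,0,0],[-1,0,-70,-120,0,0,0]]]}}

```text
clock: 30.45
ee_pos: [334.9, -227.2, 189.7]
eef_rot: [-0.041, 1.57, 0.041]
ft_force: [-0.2, -0.1, -0.2]
gripper_width: 85.4
```

```bash
python3 see.py 11|grep -E "^\[ ?(3|2)";python3 - <<'E'
from h import *
p,d=shot("scene",11)
cv2.imwrite("pics/c11.png",cv2.resize(p[130:270,180:380,::-1],None,fx=4,fy=4,interpolation=cv2.INTER_CUBIC))
p,d=load("top",11)
cv2.imwrite("pics/t11.png",cv2.resize(p[80:240,190:490,::-1],None,fx=2.6,fy=2.6,interpolation=cv2.INTER_CUBIC))
P=cloud("top",d);m=(d>0)&(P[...,2]>10)&(np.hypot(P[...,0]-672,P[...,1]+35)<40)&(P[...,0]>635);b=P[m]
print("bottle",cv2.minAreaRect(b[:,:2].astype(np.float32)),b[:,2].max())
E
```

```text
[279  95  26  31 485] [20. 61. 88. 91.] [746.5 103.5] [68. 66.] 2.4
[372 102  23  17 363] [14. 17. 19. 22.] [ 772.2 -150.1] [45. 63.] 2.5
[ 200  117   51   62 2627] [ 46.  90. 131. 136.] [641.  283.2] [112. 157.] 85.1
[335 134  16  18 226] [33. 59. 86. 90.] [669.3 -35. ] [41. 40.] 21.1
[370 159  35  25 856] [43. 56. 62. 64.] [ 594.4 -160.7] [64. 90.] 2.6
[326 160  34  25 805] [24. 40. 42. 44.] [587.3 -39.9] [66. 92.] 5.1
[281 162  35  23 762] [36. 40. 49. 51.] [580.5  83.6] [58. 94.] 3.2
bottle ((669.310791015625, -35.013092041015625), (40.87059783935547, 40.238624572753906), 21.133419036865234) 91.09485259700091
```

View pics/c11.png

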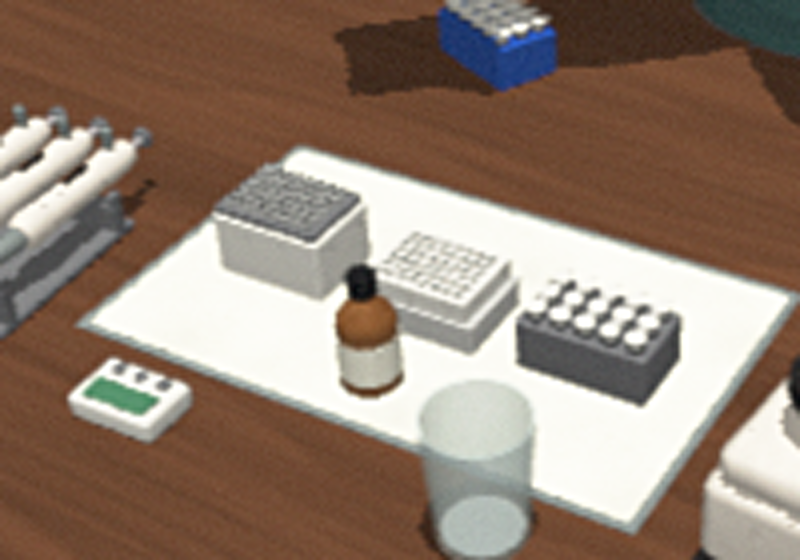

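View pics/t11.png

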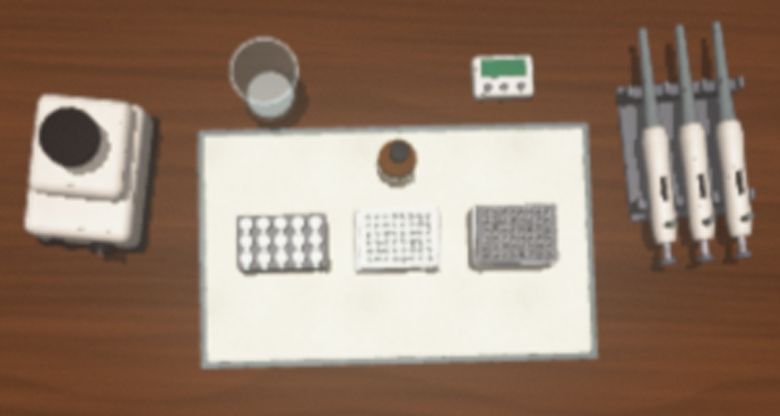

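```bash
for i in 12 13; do python3 see.py $i|grep -E "^\[ ?3[0-9]{2} 1|^\[281|^\[335"; done; python3 - <<'E'
from h import *
for t in(3,6,8,11,12,13):
    p,d=load("top",t);P=cloud("top",d)
    m=(d>0)&(P[...,2]>12)&(np.hypot(P[...,0]-588,P[...,1]+40)<62)&(P[...,0]<630)
    b=P[m][:,:2];q=b-b.mean(0);w,V=np.linalg.eigh(q.T@q);v=V[:,1];a=np.degrees(np.arctan2(v[1],v[0]))%180-90
    print(t,b.mean(0).round(1),round(a,2))
E
```

```text
[372 102  23  17 362] [14. 17. 20. 23.] [ 772.2 -150.2] [45. 64.] 2.1
[335 134  16  18 228] [30. 59. 86. 89.] [668.8 -35.5] [40. 41.] 4.0
[370 159  35  25 853] [44. 56. 62. 64.] [ 593.8 -160.3] [63. 90.] 2.3
[326 160  34  25 808] [24. 40. 43. 45.] [587.3 -40. ] [66. 92.] 5.0
[281 162  36  23 766] [36. 41. 48. 51.] [580.7  83.1] [59. 95.] 3.7
[372 102  23  17 362] [14. 17. 20. 22.] [ 771.9 -150.2] [45. 63.] 2.7
[335 134  16  18 227] [30. 59. 87. 89.] [669.5 -35.4] [40. 41.] 7.3
[370 159  35  25 852] [44. 55. 62. 64.] [ 593.9 -160.6] [64. 90.] 2.5
[326 160  34  25 804] [23. 40. 43. 45.] [588.4 -39.8] [66. 92.] 3.7
[281 162  35  23 767] [37. 40. 49. 51.] [580.7  83.6] [58. 94.] 2.9
3 [587.1 -39.1] 0.84
6 [586.5 -39. ] 2.12
8 [586.5 -38.8] 2.33
11 [586.5 -38.9] 2.77
12 [586.5 -38.9] 2.6
13 [586.6 -38.8] 3.19
```

```bash
python3 - <<'E'
from h import *
for t in(12,13):
    p,d=load("top",t);P=cloud("top",d)
    m=(d>0)&(P[...,2]>35)&(np.hypot(P[...,0]-588,P[...,1]+40)<62)&(P[...,0]<632);b=P[m]
    A=np.c_[b[:,:2]-[588,-40],np.ones(len(b))];print(cv2.minAreaRect(b[:,:2].astype(np.float32)),"plane",np.linalg.lstsq(A,b[:,2],rcond=None)[0].round(4))
print(r.observe()['ft_force']); r.finish_job()
E
```

```text
((588.7693481445312, -39.539981842041016), (62.36058044433594, 80.12743377685547), 4.356414794921875) plane [5.20000e-03 1.50000e-03 4.11914e+01]
((589.1299438476562, -39.477394104003906), (62.71709442138672, 80.7581787109375), 3.747922658920288) plane [5.40000e-03 1.70000e-03 4.12524e+01]
[ 0.89005544 -0.49664482 -0.0337958 ]
the job is handed in; nothing more can be done
```

I set everything out in the order asked and handed the job in at about 31 s; the submission gave no verdict. The cold block went to the mat centre, the plate on top of it, the tube rack on the vortex mixer's side, the tip box on the pipette rest's side, and the bottle behind the block.

Last camera checks (world frame, mm; mat centre measured at about (588.4, -39.4), turned about 3.2°):

| Thing | Measured centre | Turn | Result |
|---|---|---|---|
| Cold block | about (588, -40) | about 3.7° (5° in two frames) | within about 1 mm of the mat centre |
| Plate | about (589, -39.5) | about 4° | level within 0.3°, top at about 41 mm, so seated on the shoulder |
| Tube rack | (580.7, 83.5) | about 3.2° | gap to block about 29 mm |
| Tip box | (594, -160.5) | about 2.5° | gap to block about 30 mm |
| Bottle | about (669.3, -35) | round | upright, gap to block about 27–29 mm |

- **Untouched things:** the timer and the beaker read the same positions as at the start, within about 1 mm.
- **Robot:** it was clear of everything when I handed in. The highest force I saw was about 14 N.
- **Disagreements:** the block's turn varied between 3.5° and 5.1° from frame to frame; since its position stayed put, I took this as measuring noise. The camera placed the bottle about 3 mm nearer the block than the arm's reading at release. Part of that is probably because the camera sees the bottle only from one side.

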